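Re-order a stepped spice drawer so that it shuts

TASK

Three containers in this spice drawer stand on one another's steps, so that the two tubes among them stick up too far for it to shut: put the tall tube on the lowest step, the stout tube on the second lowest and the round tin on the highest, each upright in the middle of its step, so that all the tops come level with the small tube, which is already right on the third step. Use the empty cork mat on the drawer floor to park one of the three on the way, standing and let go near the middle of the mat. Do not tip any of them over, and leave the small tube, the scoop and the spoon where they are.

Things in the scene. Friction and masses are not known exactly. Their poses are not given: they have to be found in the camera images.
- tall_tube: Tall slim glass spice tube, round, 34 mm across and 120 mm high, closed by a stainless cap (top 20 mm, same width) with a cork lining; about 0.12 kg, loose. Stands upright at the start. Origin: centre of its underside; z up along the tube.
- stout_tube: Stout glass spice tube, round, 44 mm across and 90 mm high, with the same stainless cap (top 20 mm, same width); about 0.14 kg, loose. Stands upright at the start. Origin: centre of its underside; z up.
- tin: Low round aluminium tin, 61 mm across, 36 mm high plus a small press button 18 mm across and 4 mm high in the middle of its lid (40 mm in all); about 0.1 kg, loose. Stands upright at the start. Origin: centre of its underside; z up.
- step_lowest: Clear acrylic step, a 90 x 90 mm square riser 15 mm high, the lowest of four, fixed on the drawer floor, with a thin round cork disc 72 mm across let in flush at the middle of its flat top. Origin: centre of its underside, on the drawer floor (10 mm above the worktop); z up, x and y along its sides; top at z = +15 mm. At the start the tin stands on it, within about 9 mm of its middle.
- step_second: Clear acrylic step, a 90 x 90 mm square riser 45 mm high, the second lowest of four, fixed on the drawer floor, with a thin round cork disc 72 mm across let in flush at the middle of its flat top. Origin: centre of its underside, on the drawer floor (10 mm above the worktop); z up, x and y along its sides; top at z = +45 mm. At the start the tall tube stands on it, within about 9 mm of its middle.
- step_highest: Clear acrylic step, a 90 x 90 mm square riser 95 mm high, the highest of four, fixed on the drawer floor, with a thin round cork disc 72 mm across let in flush at the middle of its flat top. Origin: centre of its underside, on the drawer floor (10 mm above the worktop); z up, x and y along its sides; top at z = +95 mm. At the start the stout tube stands on it, within about 9 mm of its middle.
- spare_mat: Empty cork mat, 90 x 90 mm and 5 mm thick, fixed flat on the drawer floor: the free spot. Origin: centre of its underside, 10 mm above the worktop; z up; top at z = +5 mm. Mat and steps change places from start to start, middles at least 140 mm apart, in a grey drawer (inside 380 x 580 mm, walls 75 mm, front panel 95 mm above the worktop).
- small_tube: Bystander: small glass spice tube, round, 34 mm across and 65 mm high, stainless cap, already right on its own step of the same make (90 x 90 mm, 70 mm high). Leave it. Origin: centre of its underside; z up.
- scoop: Bystander: green silicone pinch scoop lying on the drawer floor near the drawer's front, about 74 x 32 mm and 14 mm high. Leave it. Origin: on the floor, 30 mm from the middle of the round bowl; x from the grip to the bowl.
- spoon: Bystander: short birch spoon lying on the drawer floor near the drawer's back, about 112 x 28 mm and 9 mm high. Leave it. Origin: on the floor, 38 mm from the middle of the round bowl; x from the handle to the bowl.
Not all that is in view belongs to the job. Leave any turquoise look-alike of the tin alone.

How it is judged:
On the way:
1. one of the three stands parked, let go, on the cork mat (((horizontal distance between tall_tube and spare_mat below 0.03 m and z of tall_tube in the frame of spare_mat between 0.001 and 0.009 m and angle between tall_tube's own z axis and vertical below 0.1 rad and linear speed of tall_tube below 0.02 m/s and contact force between tall_tube and the fingers below 0.3 N) or (horizontal distance between stout_tube and spare_mat below 0.03 m and z of stout_tube in the frame of spare_mat between 0.001 and 0.009 m and angle between stout_tube's own z axis and vertical below 0.1 rad and linear speed of stout_tube below 0.02 m/s and contact force between stout_tube and the fingers below 0.3 N) or (horizontal distance between tin and spare_mat below 0.03 m and z of tin in the frame of spare_mat between 0.001 and 0.009 m and angle between tin's own z axis and vertical below 0.1 rad and linear speed of tin below 0.02 m/s and contact force between tin and the fingers below 0.3 N))), for 0.1 s.
At the end, for the whole second after the job is handed in: Tall tube on the lowest step, stout tube on the second, tin on the highest: each within 15 mm of its middle, seated on its top (4 mm), upright (0.1 rad), at rest, let go; on the way one of them stood let go on the cork mat, within 30 mm of its middle (horizontal distance between tall_tube and step_lowest below 0.015 m and z of tall_tube in the frame of step_lowest between 0.011 and 0.019 m and angle between each of tall_tube, stout_tube, tin's own z axis and vertical below 0.1 rad and linear speed of each of tall_tube, stout_tube, tin below 0.02 m/s and contact force between each of tall_tube, stout_tube, tin and the fingers below 0.3 N and horizontal distance between stout_tube and step_second below 0.015 m and z of stout_tube in the frame of step_second between 0.041 and 0.049 m and horizontal distance between tin and step_highest below 0.015 m and z of tin in the frame of step_highest between 0.091 and 0.099 m); the robot touches nothing.
It fails at once if one of the three containers is tipped (more than 0.6 rad) (angle between any of tall_tube, stout_tube, tin's own z axis and vertical above 0.6 rad).
It fails at once if the small tube, the scoop or the spoon is moved more than 20 mm (distance of any of small_tube, scoop, spoon from where it was at the start of the episode above 0.02 m).
It also fails if it takes over 112 s, if anything falls off the work surface, if the arm or the gripper's body presses on something with over 40 N, if the wrist force passes 120 N, or if a joint passes its speed limit or range.

ROBOT

A 6-joint arm with a two-finger parallel gripper is mounted at the origin on the work surface. World frame = base frame: x ahead of the robot, y to its left, z up, the work surface at z = 0. Lengths are in m, angles in rad, forces in N, time in s.
With the tool pointing down it reaches from about 0.35 to 0.875 m from the base axis. Payload 4.2 kg.
Tool frame: the origin (TCP) lies on the front face of the gripper's body, between the roots of the fingers; the fingertips stand 73 mm ahead of it and the grasp point (between the pads) lies 54 mm ahead of it; z points along the fingers, y is the line along which they close (so a half turn about z gives the same grasp; the last joint's range is limited). The gripper opens to 85 mm and grips with 20 to 120 N. Pads are 22 mm wide; open, the fingers measure 114 mm over their backs; the gripper's body (76 mm by 85 mm) begins 54 mm behind the grasp point. The pads swing forward as they close: fully open they stand 13 mm farther back than shut.
Start: joints at [0.259, 0.385, 0.008, 0, -1.194, -0.259], TCP at [0.625, 0, 0.304] pointing down, gripper open.
Joint ranges: [-3.14, 3.14], [-1.21, 2.06], [-1.07, 1.41], [-3.16, 2.05], [-2.99, -0.16], [-3.1, 3.1]. Speed limits (rad/s): [2.79, 2.79, 3.14, 3.14, 3.14, 3.14].

INTERFACE

Orientations are given as a unit quaternion [x, y, z, w].
In Python, from workcell import env gives the robot as it stands. The module is installed in compiled form; this text tells all that it offers.
- The arm moves only by the shell command python3 -m handwheel 'ROWS'. ROWS is JSON, a list of rows, each a list of 3 entries, a list of its own where there are three numbers: the shift along the tool's x, y, z in m, then the turn, a rotation vector about the tool's x, y, z in degrees, then the opening, from 0 (shut) to 1 (fully open). A call has 1 to 20 rows; each row shifts and turns the commanded pose from where the row before left it, along the tool's axes as they then stand; what a row does not reach is not made up. A row lasts 1/8 s, in which the tool goes at most 62.5 mm and 10.7 degrees, less where a joint would pass 70% of its speed; a pose out of reach is approached as far as the arm can. A call is refused whole if a number of a shift passes 0.0625 or a number of a turn 10.7, either way. A call with a gripper value outside its range is refused whole. The fingers move at their own pace and stop on an object; the grip force is fixed at half the most. Time passes only in rows, so rows that do not move let the fingers close. It gives the time, the measured TCP pose, the force, the opening and the grip force at its end, in the units of the state.
- env.state(): the state, without advancing time (a new reading comes with each control period).
- env.camera(name): name is "scene" or "side" or "wrist"; returns (picture, depth): 400x640x3 uint8, blue, green, red; 400x640 float32, m along the optical axis (not along the pixel's ray), 0 where there is no reading.
- env.camera_info(name): a dict with "camera_matrix" (3x3 intrinsics, pixels), "extrinsics" (4x4, takes a point from world to camera coordinates). Camera axes: x right, y up, looking along -z (the intrinsics and any distortion apply to the point x, -y, -z); pixel columns grow to the right and rows downward; lengths in m; the calibration is good to about 2 mm. A picture is of the moment at which its call begins: read the wrist's pose just before it. camera_info takes no time and is no camera call; for the wrist camera it gives the pose at the moment of the call.
- env.job_done(): hands the job in; it is judged then, once.
The state is a dict: "clock": time; "joint_positions": joint angles; "dq": joint speeds; "joint_efforts": joint torques, N m; "position": TCP position; "orientation": TCP orientation; "contact_force": force on the tool from outside, world axes, zero at the start; "torque": the same for the moment, N m; "width": finger opening in m; "finger_force": force on a finger pad.
Only numpy, scipy, OpenCV 4.12 (cv2) and the standard library are available. Lean on these libraries where they do the work, as an engineer would, in place of code of your own. Each camera call takes 0.05 s, during which the arm holds its last target. There are 200 camera calls.

## Working session

There is one attempt and no reset: what is moved stays moved. The work goes in short steps, Python scripts to look and compute and a shell command to move; the robot and the scene stay as the last step left them, time stands still between calls to the robot, and variables do not carry over. Pictures are saved under pics/ and viewed, at most 14 in all, crops included, and the job is handed in when it is done.

```bash
mkdir -p pics; cat > h.py <<'E'
import numpy as np, cv2
from workcell import env
def grab(n):
    i=env.camera_info(n); p,d=env.camera(n); return p,d,np.array(i["camera_matrix"]),np.array(i["extrinsics"])
def world(d,K,E):
    v,u=np.mgrid[0:d.shape[0],0:d.shape[1]]
    c=np.stack([(u-K[0,2])/K[0,0]*d,-(v-K[1,2])/K[1,1]*d,-d],-1)
    R=E[:3,:3];t=E[:3,3]
    w=(c-t)@R; w[d<=0]=np.nan
    return w
E
python3 - <<'E'
from h import *
for n in("scene","side","wrist"):
    p,d,K,E=grab(n); cv2.imwrite(f"pics/{n}0.png",p); np.savez(f"{n}0.npz",p=p,d=d,K=K,E=E)
    print(n,K.round(1).tolist(),(-E[:3,:3].T@E[:3,3]).round(3),(d>0).mean(),{k:v for k,v in env.camera_info(n).items() if k not in("camera_matrix","extrinsics")})
print(env.state())
E
```

```text
scene [[391.9, 0.0, 316.6], [0.0, 391.9, 202.0], [0.0, 0.0, 1.0]] [1.22  0.419 0.613] 0.99593359375 {}
side [[471.2, 0.0, 320.0], [0.0, 471.2, 202.3], [0.0, 0.0, 1.0]] [0.323 0.712 0.715] 0.9959140625 {}
wrist [[283.1, 0.0, 319.6], [0.0, 283.1, 198.3], [0.0, 0.0, 1.0]] [ 0.625 -0.079  0.374] 0.9960546875 {}
{'clock': 0.15, 'joint_positions': array([ 2.58542091e-01,  3.85361906e-01,  6.93578070e-03, -3.17218391e-04,
       -1.19398377e+00, -2.58633094e-01]), 'dq': array([ 0.00021947, -0.00260004,  0.00416595,  0.00212432, -0.00198784,
       -0.00059389]), 'joint_efforts': array([-6.03353892e-04, -3.92678475e+01,  1.88581592e+01,  4.18858320e+00,
       -3.39302780e-03,  5.70479813e-06]), 'position': array([ 6.24684736e-01, -2.02670338e-05,  3.03087262e-01]), 'orientation': array([-7.07033013e-01,  7.07180066e-01,  5.33078138e-04, -6.23268722e-04]), 'contact_force': array([-0.14517579,  0.45872638,  0.36541746]), 'torque': array([-0.01911793,  0.01259847, -0.00915819]), 'finger_force': 0.0, 'width': 0.08512233248474012}
```

View pics/scene0.png

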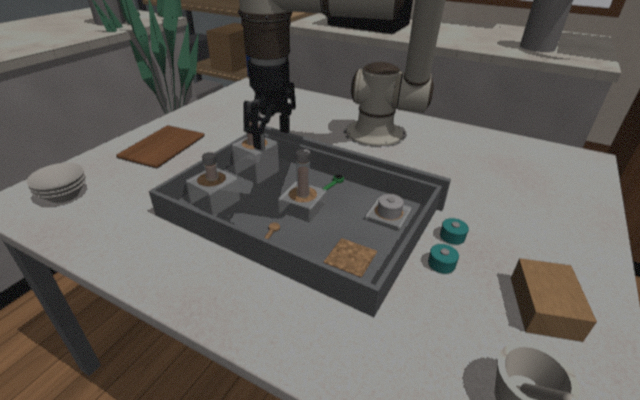

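View pics/side0.png

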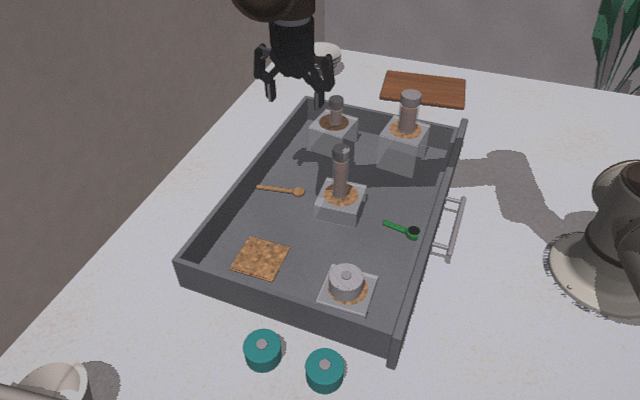

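View pics/wrist0.png

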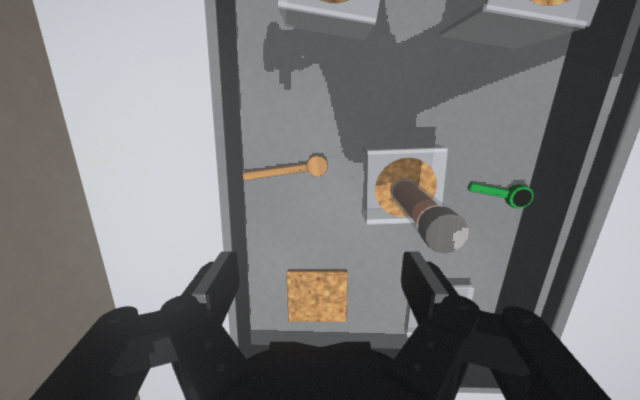

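Wrist and side views: tall tube on the second step at side (341,170), stout tube on the highest step at (408,112), grey tin on the lowest step at (347,285), mat at (261,258). Things that could be mistaken: the turquoise lids at side (262,350) and (325,370) for the tin, and the small tube at (335,110) for the other tubes. The grey tin is the one to use.

```bash
cat > meas.py <<'E'
from h import *
def clouds(tag,names=("scene","side","wrist")):
    out={}
    for n in names:
        z=np.load(f"{n}{tag}.npz"); out[n]=(world(z["d"],z["K"],z["E"]),z["p"],z["K"],z["E"])
    return out
def pix(K,E,X):
    c=E[:3,:3]@X+E[:3,3]; return K[0,0]*c[0]/-c[2]+K[0,2], K[1,2]-K[1,1]*c[1]/c[2]*-1*-1 if 0 else K[1,2]+K[1,1]*c[1]/c[2]
E
python3 - <<'E'
from meas import *
C=clouds("0")
seeds={"mat":("side",261,258,.015),"low":("side",347,303,.025),"second":("side",341,195,.055),"high":("side",408,132,.105),"smallstep":("side",335,122,.08)}
tops={"tin":("side",347,275,.061),"tall":("side",341,152,.175),"stout":("side",411,96,.195),"small":("side",336,101,.145)}
def ray(K,E,u,v,z):
    r=E[:3,:3].T@np.array([(u-K[0,2])/K[0,0],-(v-K[1,2])/K[1,1],-1]); o=-E[:3,:3].T@E[:3,3]
    return o+r*(z-o[2])/r[2]
for k,(n,u,v,z) in {**seeds,**tops}.items():
    W,p,K,E=C[n]; s=ray(K,E,u,v,z)
    print(k,"ray",s.round(3))
    rad=.075 if k in seeds else .05
    allp=[]
    for m,(W,p,K,E) in C.items():
        q=(abs(W[...,2]-z)<.006)&(np.hypot(W[...,0]-s[0],W[...,1]-s[1])<rad)
        P=W[q]
        if len(P)<25: continue
        allp.append(P)
        if k in seeds:
            r=cv2.minAreaRect(P[:,:2].astype(np.float32)*1000); g=[np.round(x,1) for x in (r[0][0],r[0][1],*r[1],r[2])]
            hsv=cv2.cvtColor(p,cv2.COLOR_BGR2HSV); c=q&(hsv[...,1]>90)&(hsv[...,0]<25)
            g+=["cork",*(1000*W[c][:,:2].mean(0)).round(1)] if c.sum()>10 else []
        else:
            (cx,cy),r=cv2.minEnclosingCircle(P[:,:2].astype(np.float32)*1000); g=np.round([cx,cy,r],1)
        print("  ",m,len(P),"z",np.median(P[:,2]).round(4),*g)
    P=np.vstack(allp)[:,:2].astype(np.float32)*1000
    if k in seeds: r=cv2.minAreaRect(P); print("   ALL",np.round([*r[0],*r[1],r[2]],1))
    else: print("   ALL",cv2.minEnclosingCircle(P))
# drawer walls
W=C["side"][0]; 
for h in(.075,.095):
    q=abs(W[...,2]-h)<.004; print(h,np.nanpercentile(W[q][:,:2],[1,50,99],axis=0).round(3).tolist())
p=np.load("side0.npz")["p"]; cv2.imwrite("pics/crop1.png",cv2.resize(p[60:390,220:480],None,fx=1.8,fy=1.8,interpolation=2))
E
```

```text
mat ray [0.625 0.196 0.015]
   scene 1585 z 0.0131 613.6 196.2 149.4 125.9 89.9 cork 631.3 194.5
   side 2828 z 0.0133 625.3 186.4 130.1 148.5 89.1 cork 627.5 197.2
   wrist 6448 z 0.012 625.4 196.1 149.3 149.2 83.9 cork 628.4 192.2
   ALL [625.4 196.  149.1 149.4  82.2]
low ray [0.437 0.246 0.025]
   scene 421 z 0.0236 448.0 241.6 91.5 138.4 1.6
   side 1280 z 0.0247 446.4 242.9 93.1 140.6 2.2 cork 426.5 226.2
   wrist 302 z 0.0259 457.7 206.6 118.9 44.1 38.6
   ALL [446.7 242.8  94.  140.7   2.1]
second ray [0.523 0.015 0.055]
   scene 626 z 0.0535 525.8 12.0 93.8 90.7 1.9 cork 530.6 14.9
   side 1059 z 0.0546 525.3 13.3 90.6 93.5 1.8 cork 520.0 19.3
   wrist 4197 z 0.0559 524.4 12.5 90.3 90.4 2.1 cork 528.0 4.5
   ALL [525.8  13.3  93.8  93.5   1.9]
high ray [ 0.43  -0.183  0.105]
   scene 304 z 0.1032 439.8 -193.1 92.5 92.7 82.2 cork 450.8 -199.4
   side 742 z 0.1045 439.0 -192.0 96.6 89.6 81.6 cork 438.8 -182.0
   wrist 2340 z 0.1055 443.7 -153.8 19.1 91.4 85.9 cork 438.2 -158.9
   ALL [ 439.7 -191.8   96.8   93.5   82.2]
smallstep ray [ 0.608 -0.202  0.08 ]
   scene 623 z 0.078
[... 340 characters left out ...]
((451.56085205078125, 216.12046813964844), 32.81571578979492)
tall ray [0.523 0.027 0.175]
   scene 98 z 0.1732 529.6 14.8 17.1
   side 179 z 0.174 527.6 16.7 17.4
   wrist 1495 z 0.1756 526.7 15.0 17.3
   ALL ((527.8087768554688, 16.176633834838867), 18.06380844116211)
stout ray [ 0.435 -0.183  0.195]
   side 211 z 0.1941 436.4 -192.6 23.8
   ALL ((436.409423828125, -192.5674591064453), 23.84418296813965)
small ray [ 0.603 -0.19   0.145]
   scene 89 z 0.1428 609.9 -203.4 17.4
   side 114 z 0.144 606.7 -199.3 18.6
   ALL ((607.2481079101562, -200.3184814453125), 19.38119125366211)
0.075 [[-0.082, -1.247], [0.627, 0.164], [1.249, 0.568]]
0.095 [[-0.123, -1.189], [0.335, 0.043], [1.25, 0.586]]
```

View pics/crop1.png

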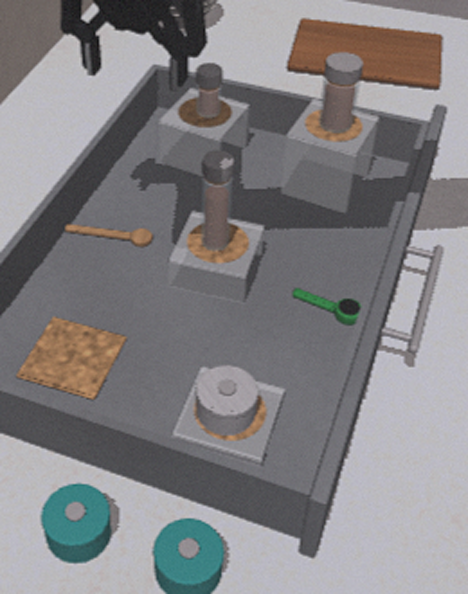

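The crop confirms the grey tin on the low step, with its cork showing, and the turquoise lids outside the drawer. Next I move the wrist camera over the mat and low step for a closer measurement.

```bash
python3 -m handwheel '[[[-0.052,0.019,0],[0,0,0],1],[[-0.052,0.019,0],[0,0,0],1],[[-0.052,0.019,0],[0,0,0],1],[[-0.052,0.019,0],[0,0,0],1],[[-0.052,0.019,0],[0,0,0],1],[[0,0,0],[0,0,0],1],[[0,0,0],[0,0,0],1]]'
cat > m2.py <<'E'
from meas import *
def sel(W,z,c,half,tol):
    return (abs(W[...,2]-z)<tol)&(abs(W[...,0]-c[0])<half)&(abs(W[...,1]-c[1])<half)
def big(q):
    n,l,s,_=cv2.connectedComponentsWithStats(q.astype(np.uint8)); return l==1+s[1:,4].argmax() if n>1 else q
E
python3 - <<'E'
from m2 import *
p,d,K,E=grab("wrist"); np.savez("wrist1.npz",p=p,d=d,K=K,E=E); cv2.imwrite("pics/wrist1.png",p)
W=world(d,K,E)
C=clouds("0",("scene","side")); C["wrist1"]=(W,p,K,E)
for m,(W,p,K,E) in C.items():
    hsv=cv2.cvtColor(p,cv2.COLOR_BGR2HSV)
    q=big(sel(W,.0145,(.629,.195),.07,.008)&(hsv[...,1]>80)&(hsv[...,0]<25)); r=cv2.minAreaRect(W[q][:,:2].astype(np.float32)*1000)
    print(m,"mat",np.round([*r[0],*r[1],r[2]],1),np.median(W[q][:,2]).round(4))
    q=big(sel(W,.0255,(.447,.218),.06,.004)); r=cv2.minAreaRect(W[q][:,:2].astype(np.float32)*1000)
    print("  low",np.round([*r[0],*r[1],r[2]],1),np.median(W[q][:,2]).round(4))
    q=big(sel(W,.061,(.451,.217),.045,.005)); print("  tin",np.round(cv2.minEnclosingCircle(W[q][:,:2].astype(np.float32)*1000)[0],1),cv2.minEnclosingCircle(W[q][:,:2].astype(np.float32))[1],np.median(W[q][:,2]).round(4))
    for h in(.085,.075):
        q=sel(W,h,(.38,.15),.08,.004); print("  front wall x near y .15",h,np.nanpercentile(W[q][:,0],[2,50,98]).round(3) if q.any() else None)
    q=sel(W,.073,(.5,.3),.06,.006); print("  side wall y",np.nanpercentile(W[q][:,1],[2,50,98]).round(3) if q.any() else None)
E
```

```text
clock: 1.02
position: [0.5298, 0.26, 0.3036]
orientation: [0.707, -0.707, -0.0, 0.0]
contact_force: [-0.3, 1.3, -0.9]
width: 0.0854
finger_force: 0.0
scene mat [626.6 193.5  89.   96.8  89.9] 0.0136
  low [4.483e+02 2.138e+02 9.170e+01 8.930e+01 3.000e-01] 0.0237
  tin [451.6 216. ] 0.032915204763412476 0.0595
  front wall x near y .15 0.085 [0.336 0.341 0.346]
  front wall x near y .15 0.075 [0.338 0.344 0.355]
  side wall y [0.294 0.301 0.307]
side mat [628.6 193.4  94.9  89.8  89.7] 0.0145
  low [4.472e+02 2.147e+02 9.030e+01 9.250e+01 2.000e-01] 0.0247
  tin [450.3 217.9] 0.03110036626458168 0.0606
  front wall x near y .15 0.085 [0.323 0.326 0.328]
  front wall x near y .15 0.075 [0.327 0.347 0.353]
  side wall y [0.296 0.304 0.309]
wrist1 mat [628.2 194.2  88.3  89.8  90. ] 0.0156
  low [446.  214.9  89.   90.3  90. ] 0.0258
  tin [449.9 217.5] 0.030656985938549042 0.0617
  front wall x near y .15 0.085 [0.338 0.341 0.344]
  front wall x near y .15 0.075 [0.338 0.346 0.353]
  side wall y [0.295 0.301 0.308]
```

View pics/wrist1.png

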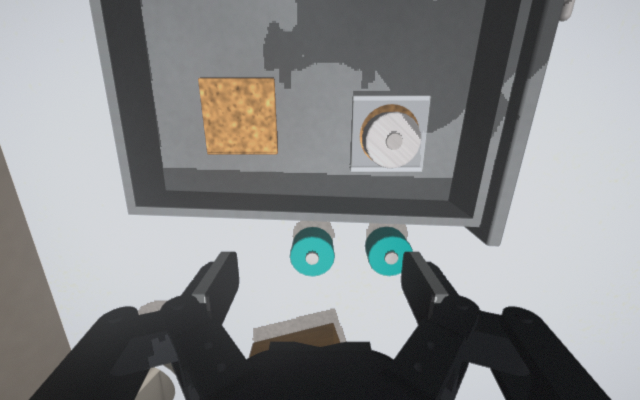

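Measured positions agree across the views: tin (450,217), low step (447,215), mat (628,194). Wrist view: the tin lid is at (393,140) and the mat at (240,115). Grasping the tin next.

```bash
python3 -m handwheel '[[[0.0215,0.04,0],[0,0,0],1],[[0.0215,0.04,0],[0,0,0],1],[[0,0,0.04],[0,0,0],1],[[0,0,0.04],[0,0,0],1],[[0,0,0.04],[0,0,0],1],[[0,0,0.04],[0,0,0],1],[[0,0,0.02],[0,0,0],1],[[0,0,0.02],[0,0,0],1],[[0,0,0],[0,0,0],1]]'
python3 -m handwheel '[[[0,0,0],[0,0,0],0.6],[[0,0,0],[0,0,0],0.4],[[0,0,0],[0,0,0],0.2],[[0,0,0],[0,0,0],0],[[0,0,0],[0,0,0],0],[[0,0,0],[0,0,0],0],[[0,0,0],[0,0,0],0]]'
```

```text
clock: 2.2
position: [0.4499, 0.2153, 0.1027]
orientation: [-0.706, 0.708, 0.0, -0.002]
contact_force: [-0.4, -0.7, 0.0]
width: 0.0853
finger_force: 0.0
clock: 3.08
position: [0.4508, 0.2174, 0.1054]
orientation: [0.707, -0.707, 0.0, -0.001]
contact_force: [0.7, -0.8, 6.5]
width: 0.0586
finger_force: 64.5
```

```bash
python3 -m handwheel '[[[0,0,-0.02],[0,0,0],0],[[0,0,-0.04],[0,0,0],0],[[0.005,-0.036,0],[0,0,0],0],[[0.005,-0.036,0],[0,0,0],0],[[0.005,-0.036,0],[0,0,0],0],[[0.005,-0.035,0],[0,0,0],0],[[0.004,-0.035,0],[0,0,0],0],[[0,0,0],[0,0,0],0],[[0,0,0],[0,0,0],0]]'
python3 -m handwheel '[[[0,0,0.03],[0,0,0],0],[[0,0,0.02],[0,0,0],0],[[0,0,0.01],[0,0,0],0],[[0,0,0.005],[0,0,0],0],[[0,0,0],[0,0,0],0],[[0,0,0],[0,0,0],0]]'
```

```text
clock: 4.2
position: [0.6272, 0.1928, 0.1634]
orientation: [-0.707, 0.707, 0.0, -0.001]
contact_force: [-0.6, 0.4, -1.6]
width: 0.0581
finger_force: 64.6
clock: 4.95
position: [0.6283, 0.1933, 0.0998]
orientation: [0.707, -0.707, 0.0, -0.001]
contact_force: [-0.4, 0.2, -1.3]
width: 0.0582
finger_force: 64.6
```

```bash
python3 -m handwheel '[[[0,0,0.003],[0,0,0],0],[[0,0,0.001],[0,0,0],0],[[0,0,0],[0,0,0],0],[[0,0,0],[0,0,0],0]]'
python3 - <<'E'
from h import *
print(env.state()["contact_force"],env.state()["position"])
p,d,K,E=grab("side"); W=world(d,K,E)
q=(abs(W[...,0]-.628)<.03)&(abs(W[...,1]-.194)<.033)&(W[...,2]>.03)&(W[...,2]<.075)
cv2.imwrite("pics/side2.png",cv2.resize(p[150:310,180:380],None,fx=3,fy=3))
print(np.nanpercentile(W[q][:,2],[50,75,90,95]))
E
```

```text
clock: 5.45
position: [0.628, 0.193, 0.0954]
orientation: [0.707, -0.707, 0.0, -0.0]
contact_force: [-1.5, -1.3, 3.5]
width: 0.0586
finger_force: 65.1
[-1.45919352 -1.33285763  3.54413997] [0.62803484 0.19302892 0.09543485]
[0.04793727 0.05025943 0.05138333 0.0521876 ]
```

View pics/side2.png

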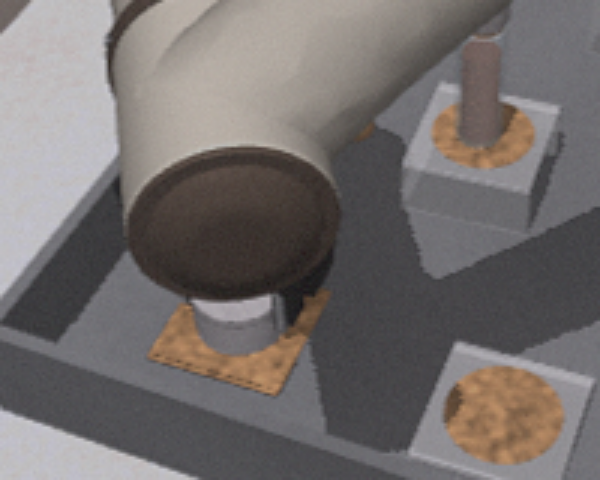

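The tin is seated on the mat, with its lid at about (235,305) in the crop and its top at z .052. I release it and go to the tall tube.

```bash
python3 -m handwheel '[[[0,0,0],[0,0,0],0.8],[[0,0,0],[0,0,0],1],[[0,0,0],[0,0,0],1],[[0,0,0],[0,0,0],1],[[0,0,0],[0,0,0],1],[[0,0,-0.02],[0,0,0],1],[[0,0,-0.06],[0,0,0],1],[[0,0,-0.06],[0,0,0],1],[[0,0,-0.06],[0,0,0],1],[[0.044,0.025,0],[0,0,0],1],[[0.044,0.025,0],[0,0,0],1],[[0.044,0.025,0],[0,0,0],1],[[0.044,0.025,0],[0,0,0],1],[[0,0,0],[0,0,0],1],[[0,0,0],[0,0,0],1]]'
python3 - <<'E'
from m2 import *
for n in("side","scene"):
    p,d,K,E=grab(n); W=world(d,K,E)
    for k,z,c in(("tin",.051,(.628,.194)),("tall",.175,(.5275,.0155)),("stout",.195,(.436,-.193))):
        q=sel(W,z,c,.045,.005)
        if q.sum()>20:
            q=big(q); print(n,k,np.round(cv2.minEnclosingCircle(W[q][:,:2].astype(np.float32)*1000)[0],1),cv2.minEnclosingCircle(W[q][:,:2].astype(np.float32))[1],np.median(W[q][:,2]).round(4))
E
```

```text
clock: 7.38
position: [0.5282, 0.017, 0.2953]
orientation: [-0.707, 0.707, -0.0, 0.001]
contact_force: [0.0, 0.1, -0.3]
width: 0.0854
finger_force: 0.0
side tin [629.4 194.5] 0.03179246187210083 0.0506
side tall [527.5  16.8] 0.01740839332342148 0.1743
side stout [ 437.4 -192.6] 0.02349589206278324 0.1942
scene tin [629.9 192. ] 0.031191930174827576 0.0496
scene tall [531.1  14.2] 0.017701856791973114 0.1732
scene stout [ 438.4 -194.2] 0.022946201264858246 0.193
```

```bash
python3 -m handwheel '[[[0,0,0.04],[0,0,0],1],[[0,0,0.04],[0,0,0],1],[[0,0,0.027],[0,0,0],1],[[0,0,0],[0,0,0],1],[[0,0,0],[0,0,0],0.7],[[0,0,0],[0,0,0],0.5],[[0,0,0],[0,0,0],0.3],[[0,0,0],[0,0,0],0],[[0,0,0],[0,0,0],0],[[0,0,0],[0,0,0],0],[[0,0,0],[0,0,0],0]]'
```

```text
clock: 8.85
position: [0.5285, 0.0171, 0.1892]
orientation: [0.707, -0.707, 0.001, -0.001]
contact_force: [-1.6, -0.4, 6.2]
width: 0.0326
finger_force: 57.4
```

```bash
python3 -m handwheel '[[[0,0,-0.02],[0,0,0],0],[[0,0,-0.04],[0,0,0],0],[[-0.033,0.0136,0],[0,0,0],0],[[-0.033,0.0136,0],[0,0,0],0],[[-0.033,0.0136,0],[0,0,0],0],[[-0.033,0.0136,0],[0,0,0],0],[[-0.033,0.0136,0],[0,0,0],0],[[-0.033,0.0136,0],[0,0,0],0],[[0,0,0],[0,0,0],0],[[0,0,0.04],[0,0,0],0],[[0,0,0.03],[0,0,0],0],[[0,0,0.01],[0,0,0],0],[[0,0,0.006],[0,0,0],0],[[0,0,0],[0,0,0],0],[[0,0,0],[0,0,0],0]]'
python3 - <<'E'
from m2 import *
p,d,K,E=grab("side");cv2.imwrite("pics/side3.png",cv2.resize(p[180:330,270:430],None,fx=3,fy=3))
E
```

```text
clock: 10.72
position: [0.4469, 0.2153, 0.1629]
orientation: [-0.707, 0.707, -0.0, 0.001]
contact_force: [0.2, -0.6, -1.1]
width: 0.0329
finger_force: 57.5
```

View pics/side3.png

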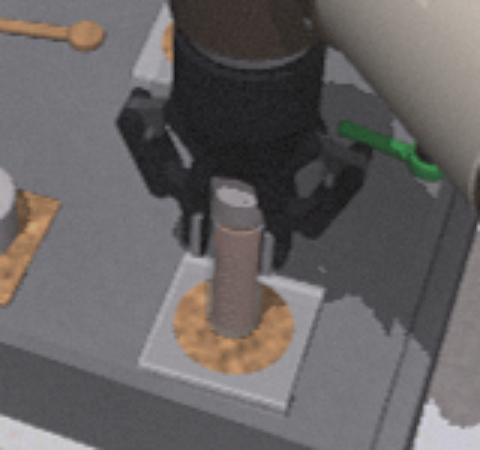

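The tube hangs upright just above the middle of the low step, its base at about (235,328) in the crop. I lower it the last few millimetres.

```bash
python3 -m handwheel '[[[0,0,0.003],[0,0,0],0],[[0,0,0.0015],[0,0,0],0],[[0,0,0],[0,0,0],0],[[0,0,0],[0,0,0],0]]'
```

```text
clock: 11.28
position: [0.4467, 0.2153, 0.1592]
orientation: [0.707, -0.707, 0.0, -0.001]
contact_force: [-3.3, -0.4, 8.4]
width: 0.0329
finger_force: 58.8
```

```bash
python3 -m handwheel '[[[0,0,0],[0,0,0],0.5],[[0,0,0],[0,0,0],0.8],[[0,0,0],[0,0,0],1],[[0,0,0],[0,0,0],1],[[0,0,-0.02],[0,0,0],1],[[0,0,-0.06],[0,0,0],1],[[0,0,-0.06],[0,0,0],1],[[0,0,0],[0,0,0],1],[[0.051,0.0012,0],[0,0,0],1],[[0.051,0.0012,0],[0,0,0],1],[[0.051,0.0012,0],[0,0,0],1],[[0.051,0.0012,0],[0,0,0],1],[[0.051,0.0012,0],[0,0,0],1],[[0.051,0.0012,0],[0,0,0],1],[[0.051,0.0012,0],[0,0,0],1],[[0.051,0.0012,0],[0,0,0],1],[[0,0,0],[0,0,0],1],[[0,0,0],[0,0,0],1]]'
python3 - <<'E'
from m2 import *
for n in("side","scene"):
    p,d,K,E=grab(n); W=world(d,K,E)
    for k,z,c in(("tin",.051,(.628,.194)),("tall",.145,(.447,.215)),("stout",.195,(.436,-.193)),("small",.145,(.609,-.201))):
        q=sel(W,z,c,.045,.005)
        if q.sum()>20:
            q=big(q); print(n,k,np.round(cv2.minEnclosingCircle(W[q][:,:2].astype(np.float32)*1000)[0],1),cv2.minEnclosingCircle(W[q][:,:2].astype(np.float32))[1],np.median(W[q][:,2]).round(4))
E
```

```text
clock: 13.52
position: [0.4363, -0.1929, 0.2964]
orientation: [-0.707, 0.707, 0.001, -0.0]
contact_force: [0.7, 0.2, -0.2]
width: 0.0852
finger_force: 0.0
side tin [628.3 193.2] 0.03169415146112442 0.0506
side tall [447.2 213.6] 0.01735144853591919 0.1446
side stout [ 438.4 -192.3] 0.023945758119225502 0.1943
side small [ 609.8 -202. ] 0.01885911636054516 0.1439
scene tin [630.  192.4] 0.031210964545607567 0.0497
scene tall [449.8 211.5] 0.01768045499920845 0.1434
scene stout [ 438.8 -193.6] 0.022628238424658775 0.1933
scene small [ 610.2 -202.9] 0.01701417565345764 0.1432
```

```bash
python3 -m handwheel '[[[0,0,0.04],[0,0,0],1],[[0,0,0.03],[0,0,0],1],[[0,0,0.018],[0,0,0],1],[[0,0,0],[0,0,0],1],[[0,0,0],[0,0,0],0.7],[[0,0,0],[0,0,0],0.5],[[0,0,0],[0,0,0],0.3],[[0,0,0],[0,0,0],0],[[0,0,0],[0,0,0],0],[[0,0,0],[0,0,0],0],[[0,0,0],[0,0,0],0]]'
```

```text
clock: 15.0
position: [0.4371, -0.193, 0.2106]
orientation: [0.707, -0.707, 0.001, -0.001]
contact_force: [-1.8, 2.1, 5.7]
width: 0.0429
finger_force: 54.0
```

```bash
python3 -m handwheel '[[[0,0,-0.02],[0,0,0],0],[[0,0,-0.02],[0,0,0],0],[[-0.0343,-0.0148,0],[0,0,0],0],[[-0.0343,-0.0148,0],[0,0,0],0],[[-0.0343,-0.0148,0],[0,0,0],0],[[-0.0343,-0.0148,0],[0,0,0],0],[[-0.0343,-0.0148,0],[0,0,0],0],[[-0.0343,-0.0148,0],[0,0,0],0],[[0,0,0],[0,0,0],0],[[0,0,0.04],[0,0,0],0],[[0,0,0.03],[0,0,0],0],[[0,0,0.01],[0,0,0],0],[[0,0,0.005],[0,0,0],0],[[0,0,0],[0,0,0],0],[[0,0,0],[0,0,0],0]]'
python3 - <<'E'
from m2 import *
p,d,K,E=grab("side");cv2.imwrite("pics/side4.png",cv2.resize(p[90:250,260:420],None,fx=3,fy=3))
E
```

```text
clock: 16.88
position: [0.5261, 0.0129, 0.1655]
orientation: [0.707, -0.707, 0.001, -0.001]
contact_force: [-0.1, 0.2, -2.4]
width: 0.043
finger_force: 54.9
```

View pics/side4.png

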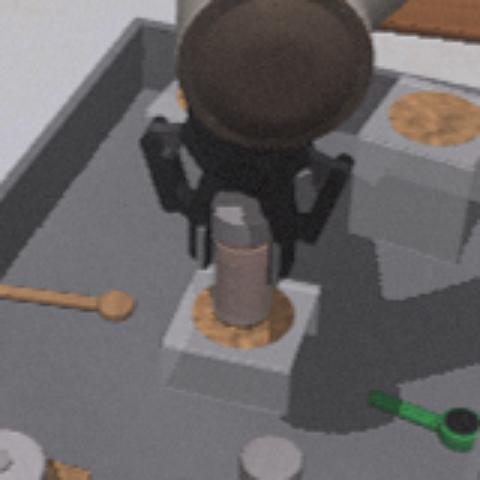

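The stout tube is upright over the middle of the second step, its base at about (243,315). About 5 mm is left to lower.

```bash
python3 -m handwheel '[[[0,0,0.003],[0,0,0],0],[[0,0,0.0015],[0,0,0],0],[[0,0,0.001],[0,0,0],0],[[0,0,0],[0,0,0],0],[[0,0,0],[0,0,0],0]]'
```

```text
clock: 17.55
position: [0.5256, 0.0128, 0.1606]
orientation: [0.707, -0.707, 0.0, -0.0]
contact_force: [-3.4, 0.0, 9.7]
width: 0.0433
finger_force: 55.7
```

```bash
python3 -m handwheel '[[[0,0,0],[0,0,0],0.6],[[0,0,0],[0,0,0],0.9],[[0,0,0],[0,0,0],1],[[0,0,0],[0,0,0],1],[[0,0,-0.02],[0,0,0],1],[[0,0,-0.05],[0,0,0],1],[[0,0,-0.05],[0,0,0],1],[[0,0,0],[0,0,0],1],[[-0.045,-0.0258,0],[0,0,0],1],[[-0.045,-0.0258,0],[0,0,0],1],[[-0.045,-0.0258,0],[0,0,0],1],[[-0.045,-0.0258,0],[0,0,0],1],[[0,0,0],[0,0,0],1],[[0,0,0.05],[0,0,0],1],[[0,0,0.05],[0,0,0],1],[[0,0,0],[0,0,0],1]]'
```

```text
clock: 19.55
position: [0.626, 0.1908, 0.1739]
orientation: [-0.707, 0.708, 0.002, -0.006]
contact_force: [0.6, -0.2, 1.6]
width: 0.0852
finger_force: 0.0
```

```bash
python3 -m handwheel '[[[0,0,0],[0,0,0],1],[[0,0,0],[0,0,0],1]]'
python3 - <<'E'
from m2 import *
for n in("side","scene"):
    p,d,K,E=grab(n); W=world(d,K,E)
    for k,z,c in(("tin",.051,(.628,.194)),("tall",.145,(.447,.215)),("stout",.145,(.5255,.013))):
        q=sel(W,z,c,.045,.005)
        if q.sum()>20:
            q=big(q); print(n,k,np.round(cv2.minEnclosingCircle(W[q][:,:2].astype(np.float32)*1000)[0],1),cv2.minEnclosingCircle(W[q][:,:2].astype(np.float32))[1],np.median(W[q][:,2]).round(4))
E
```

```text
clock: 19.8
position: [0.6299, 0.1931, 0.1818]
orientation: [0.707, -0.707, 0.001, -0.002]
contact_force: [0.0, 0.6, 0.8]
width: 0.0852
finger_force: 0.0
side tin [627.8 193.7] 0.031881581991910934 0.0506
side tall [448.1 213.5] 0.017734963446855545 0.1444
side stout [526.1  13.3] 0.02254166267812252 0.1444
scene tin [630.3 193.6] 0.031736262142658234 0.0497
scene tall [448.8 212.1] 0.01792842522263527 0.1433
scene stout [527.2  11.8] 0.02296595089137554 0.1433
```

Tall and stout tubes are placed and level at .144. Now the tin.

```bash
python3 -m handwheel '[[[0,0,0.04],[0,0,0],1],[[0,0,0.03],[0,0,0],1],[[0,0,0.013],[0,0,0],1],[[0,0,0],[0,0,0],1],[[0,0,0],[0,0,0],1],[[0,0,0],[0,0,0],0.7],[[0,0,0],[0,0,0],0.5],[[0,0,0],[0,0,0],0.3],[[0,0,0],[0,0,0],0],[[0,0,0],[0,0,0],0],[[0,0,0],[0,0,0],0]]'
```

```text
clock: 21.28
position: [0.6295, 0.1933, 0.0975]
orientation: [0.707, -0.707, 0.001, -0.001]
contact_force: [-0.3, 0.2, 6.5]
width: 0.0582
finger_force: 65.2
```

```bash
python3 -m handwheel '[[[0,0,-0.02],[0,0,0],0],[[0,0,-0.05],[0,0,0],0],[[0,0,-0.06],[0,0,0],0],[[0,0,-0.06],[0,0,0],0],[[0.0386,0.019,0],[0,0,0],0],[[0.0386,0.019,0],[0,0,0],0],[[0.0386,0.019,0],[0,0,0],0],[[0.0386,0.019,0],[0,0,0],0],[[0.0386,0.019,0],[0,0,0],0],[[0.0386,0.019,0],[0,0,0],0],[[0.0386,0.019,0],[0,0,0],0],[[0.0386,0.019,0],[0,0,0],0],[[0.0386,0.019,0],[0,0,0],0],[[0.0386,0.019,0],[0,0,0],0],[[0,0,0],[0,0,0],0],[[0,0,0],[0,0,0],0],[[0,0,0.05],[0,0,0],0],[[0,0,0.03],[0,0,0],0],[[0,0,0],[0,0,0],0],[[0,0,0],[0,0,0],0]]'
python3 - <<'E'
from m2 import *
p,d,K,E=grab("side");cv2.imwrite("pics/side5.png",cv2.resize(p[40:220,290:470],None,fx=3,fy=3))
E
```

```text
clock: 23.78
position: [0.44, -0.1928, 0.2071]
orientation: [0.708, -0.707, 0.001, -0.0]
contact_force: [0.1, 1.1, -0.7]
width: 0.0586
finger_force: 64.6
```

View pics/side5.png

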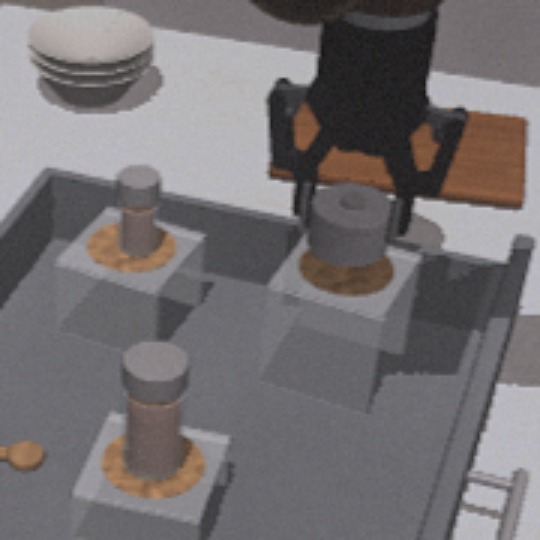

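The tin is level above the highest step, its base at about (345,255). The remaining drop to .1875 is about 20 mm.

```bash
python3 -m handwheel '[[[0,0,0.012],[0,0,0],0],[[0,0,0.005],[0,0,0],0],[[0,0,0.002],[0,0,0],0],[[0,0,0.001],[0,0,0],0],[[0,0,0],[0,0,0],0],[[0,0,0],[0,0,0],0]]'
```

```text
clock: 24.58
position: [0.4384, -0.1932, 0.1875]
orientation: [0.707, -0.707, 0.0, 0.0]
contact_force: [-6.3, 2.7, 10.3]
width: 0.0583
finger_force: 66.1
```

Contact, so I release, retreat and check.

```bash
python3 -m handwheel '[[[0,0,0],[0,0,0],0.8],[[0,0,0],[0,0,0],1],[[0,0,0],[0,0,0],1],[[0,0,0],[0,0,0],1],[[0,0,0],[0,0,0],1],[[0,0,-0.02],[0,0,0],1],[[0,0,-0.05],[0,0,0],1],[[0,0,-0.05],[0,0,0],1],[[-0.04,0,0],[0,0,0],1],[[-0.04,0,0],[0,0,0],1],[[-0.04,0,0],[0,0,0],1],[[0,0,0],[0,0,0],1],[[0,0,0],[0,0,0],1],[[0,0,0],[0,0,0],1]]'
python3 - <<'E'
from m2 import *
for n in("side","scene","wrist"):
    p,d,K,E=grab(n); W=world(d,K,E); cv2.imwrite(f"pics/{n}6.png",p)
    for k,z,c in(("tin",.141,(.44,-.193)),("tall",.145,(.447,.215)),("stout",.145,(.5255,.013)),("small",.145,(.609,-.201))):
        q=sel(W,z,c,.045,.005)
        if q.sum()>20:
            q=big(q); print(n,k,np.round(cv2.minEnclosingCircle(W[q][:,:2].astype(np.float32)*1000)[0],1),cv2.minEnclosingCircle(W[q][:,:2].astype(np.float32))[1],np.median(W[q][:,2]).round(4))
E
```

```text
clock: 26.32
position: [0.4388, -0.0739, 0.3058]
orientation: [-0.707, 0.708, 0.0, -0.0]
contact_force: [-0.7, -0.1, 0.4]
width: 0.0854
finger_force: 0.0
side tin [ 439.6 -190.8] 0.032346148043870926 0.1404
side tall [448.2 213.4] 0.017885910347104073 0.1446
side stout [526.1  12.4] 0.02259419858455658 0.1444
side small [ 607.8 -201.3] 0.018970977514982224 0.1442
scene tin [ 442.4 -193.4] 0.032122742384672165 0.1394
scene tall [449.7 210.8] 0.018073031678795815 0.1434
scene stout [526.  12.] 0.023312676697969437 0.1433
scene small [ 608.5 -202.9] 0.017484014853835106 0.1432
wrist tin [ 438.8 -192.9] 0.030747175216674805 0.1416
wrist stout [521.2  11.9] 0.021367374807596207 0.1455
wrist small [ 606.6 -202.1] 0.0176639836281538 0.1454
```

View pics/side6.png

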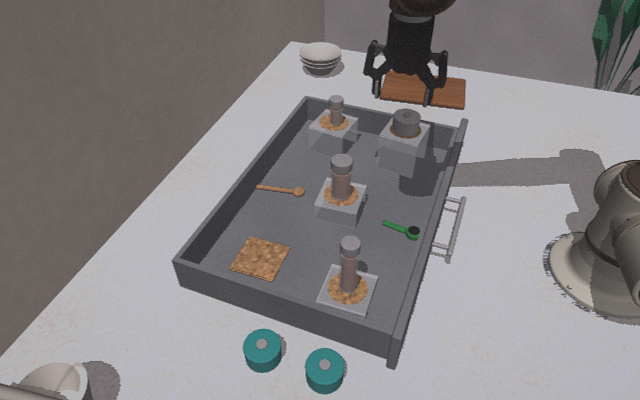

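The picture shows the tin at (405,122), the stout tube at (342,180) and the tall tube at (349,265), all upright on their steps. The bystanders have not moved and the arm is clear.

```bash
python3 -c "
from workcell import env
print(env.job_done())"
```

```text
the job is handed in; nothing more can be done
None
```

The job is handed in: the tall tube stands on the lowest step, the stout tube on the second and the tin on the highest, each measured within about 5 mm of its step's middle; the tin was parked on the cork mat on the way, and no verdict came back at hand-in.

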